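# Pack the matching tea carton and close the end stop

## Task

The tea organiser on the pantry counter has room for one more carton. Take the loose carton that is the same size as the one already standing in the organiser, stand it upright beside that one, in line and square with it, and slide the end stop in until both cartons are held snug between the stop and the end wall.

Things in the scene. Friction and masses are not known exactly. Their poses are not given: they have to be found in the camera images.
- organiser: Fixed white organiser, open along its long sides: base plate 110 (x) x 260 (y) x 8 mm, with an upright end wall 8 mm thick, 120 mm high, at the +y end. Origin: centre of the base's underside, on the counter; y along it towards the end wall, z up. Inner face of the end wall at y = +122 mm; cartons stand on the base at z = 8 mm, centred on x = 0.
- carton: The loose carton to pack: brown cardboard with a paper band, 60 (x) x 45 (y) x 130 mm tall, 0.08 to 0.17 kg, standing on the counter. Origin: centre of its underside. Near it stand a carton of the same footprint but only 75 mm tall, a jar 105 mm tall and a mug. In the organiser its x goes along the organiser's x, either way round (45 mm side along the row).
- packed: The carton already in the organiser, same size, looks and axes as the loose one, upright, 1 to 12 mm from the end wall; it slides when pushed. Origin: centre of its underside.
- stop (a joint): Sliding end stop, m; grows towards the end wall (0 to 0.150, starts below 0.036, snug on two cartons at 0.100). Upright plate 90 x 10 (y) mm, inner face at organiser y = joint - 0.068; on its outer side a grip fin 14 mm thick (x), 40 mm long (y), at x = 0, middle at y = joint - 0.098: pinch it from above or push its end. Tops 123 mm above the counter. Friction 1.5 N; stays where left.
Not all that is in view belongs to the job. What is shaped like the carton but green is not meant. What is shaped like the packed but blue is not meant.

How it is judged:
By the outcome, as a careful person would: the job done as asked, in the order asked, and still so for the second after the job is handed in, with the robot touching nothing.
It also fails if it takes over 50 s, if anything falls off the work surface, if the arm or the gripper's body presses on something with over 40 N, if the wrist force passes 120 N, or if a joint passes its speed limit or range.

## Robot

A 6-joint arm with a two-finger parallel gripper is mounted at the origin on the work surface. World frame = base frame: x ahead of the robot, y to its left, z up, the work surface at z = 0. Lengths are in mm, angles in rad, forces in N, time in s.
With the tool pointing down it reaches from about 350 to 975 mm from the base axis. Payload 7.1 kg.
Tool frame: the origin (TCP) lies between the finger pads; the fingertips stand 19 mm ahead of it and the grasp point (between the pads) is the TCP; y points along the fingers, z is the direction in which the jaws open and shut, and the axes are right-handed (so a half turn about y gives the same grasp; the last joint's range is limited). The gripper opens to 88 mm and grips with 3 to 60 N. Pads are 20 mm wide; open, the fingers measure 115 mm over their backs; the gripper's body (75 mm by 178 mm) begins 61 mm behind the grasp point.
Start: joints at [-1.203, 0.423, 1.63, -0, 1.089, -0.019], TCP at [235.783, -578.802, 241.675] pointing down, gripper open.
Joint ranges: [-3, 3], [-0.9, 2.11], [0.09, 2.58], [-1.31, 4.45], [0.11, 2.69], [-2.54, 2.54]. Speed limits (rad/s): [2.39, 2.39, 3.01, 3.14, 3.14, 3.14].

## Interface

Orientations are given as a rotation vector (axis times angle).
In Python, from workcell import ctrl gives the robot as it stands.
- The arm moves only by the tool servo_tool, never from a script. Its argument "moves" is text: rows parted by semicolons, each of 6 numbers parted by spaces: the shift along the world's x, y, z in m, then the turn, a rotation vector about the world's x, y, z in degrees. A call has 1 to 8 rows; each row is the pose to reach, as a shift and turn from the pose commanded when the call began; what a row does not reach only later rows make up. A row lasts 1/8 s, in which the tool goes at most 62.5 mm and 10.7 degrees, less where a joint would pass 70% of its speed; a pose out of reach is approached as far as the arm can. A call with a gripper value outside its range is refused whole. "hand" is the closure in counts, from 0 (fully open) to 255 (shut), set as the call begins (left out, the last holds). The fingers move at their own pace and stop on an object; the grip force is fixed at half the most. Time passes only in rows, so rows that repeat a pose let the fingers close. It gives the time, the measured TCP pose, the force and the opening at its end, in the units of the state.
- ctrl.get_obs(): the state, without advancing time (a new reading comes with each control period).
- ctrl.get_image(name): name is "side" or "top"; returns a dict with "pixels" (400x640x3 uint8, red, green, blue), "depth" (400x640 float32, mm along the optical axis (not along the pixel's ray), 0 where there is no reading), "vertical_fov" (degrees; the focal length in pixels is half the picture's height over the tangent of half this angle, whatever the lens; pixels are square), "cx", "cy" (the principal point, pixels), "xyz" and "attitude" of the camera in the world. Camera axes: x right, y up, looking along -z (the intrinsics and any distortion apply to the point x, -y, -z); pixel columns grow to the right and rows downward; lengths in mm; the calibration is good to about 2 mm. A picture is of the moment at which its call begins.
- ctrl.close_job(): hands the job in, once; it reports no verdict.
The state is a dict: "t": time; "qpos": joint angles; "qvel": joint speeds; "joint_torque": joint torques, N m; "ee_pos": TCP position; "orientation": TCP orientation; "ft_force": force on the tool from outside, world axes, zero at the start; "moment": the same for the moment, N m; "width": finger opening in mm.
Only numpy, scipy, OpenCV 4.12 (cv2) and the standard library are available. Lean on these libraries where they do the work, as an engineer would, in place of code of your own. Each camera call takes 0.05 s, during which the arm holds its last target.

## Working session

There is one attempt and no reset: what is moved stays moved. The work goes in short steps, Python scripts to look and compute and a tool call to move; the robot and the scene stay as the last step left them, time stands still between calls to the robot, and variables do not carry over. Pictures are saved under pics/ and viewed, and the job is handed in when it is done.

Besides the shell and the picture viewer there is one more tool, called after "Call:" as name(argument=value, ...) on one line, values as JSON. servo_tool: Moves the arm, as the interface text tells. Its arguments: {"type":"object","properties":{"moves":{"type":"string"},"hand":{"type":"number"}},"required":["moves"]}

```bash
mkdir -p pics; ls
cat > h.py <<'E'
import numpy as np, cv2
from workcell import ctrl
from scipy.spatial.transform import Rotation as R
def shot(name,fn):
    d=ctrl.get_image(name)
    cv2.imwrite('pics/'+fn+'.png',cv2.cvtColor(d['pixels'],cv2.COLOR_RGB2BGR))
    np.save('pics/'+fn+'.npy',d,allow_pickle=True)
    return d
E
python3 - <<'E'
from h import *
for n in('top','side'):
    d=shot(n,n+'0'); print({k:v for k,v in d.items() if k not in('pixels','depth')})
print(ctrl.get_obs())
E
```

```text
pics
{'vertical_fov': 46.87322040251571, 'cx': 324.8013396647437, 'cy': 203.2598035338271, 'xyz': array([ 419.85879648,   -5.13661567, 1060.83746739]), 'attitude': array([ 0.07370883, -0.08953103, -1.57499853])}
{'vertical_fov': 48.14694872588716, 'cx': 321.3730334838164, 'cy': 202.02600955096432, 'xyz': array([853.08317718, 638.44073095, 812.78295383]), 'attitude': array([0.21551804, 0.98810824, 2.48904315])}
{'t': 0.1, 'qpos': array([-1.20299997e+00,  4.23758967e-01,  1.63059204e+00, -2.94902525e-06,
        1.08860823e+00, -1.90438253e-02]), 'qvel': array([-4.64585178e-05, -2.15715081e-03, -2.61363441e-03, -2.41453601e-04,
        1.97230344e-03,  5.87532930e-04]), 'joint_torque': array([ 9.24765009e-04, -5.45618033e+01, -2.74325895e+01,  6.45901286e-02,
        1.88432011e-02, -1.98215588e-05]), 'ee_pos': array([ 235.61883262, -578.37868326,  240.99128394]), 'orientation': array([-0.39385335,  2.0109195 , -2.00816449]), 'ft_force': array([-0.29531596, -0.34539451, -0.88441896]), 'moment': array([-0.03396132, -0.05479114,  0.03071049]), 'width': 87.95056387043314}
```

View pics/top0.png

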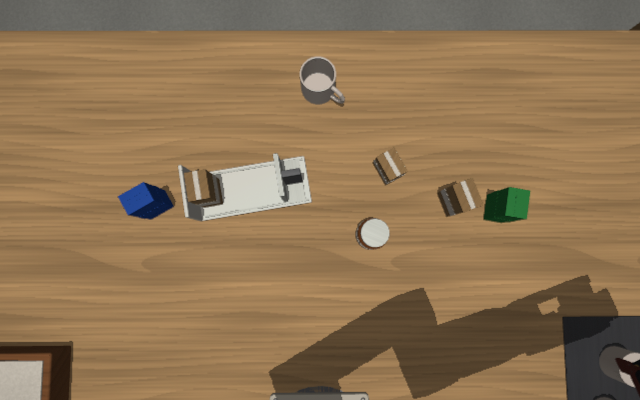

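View pics/side0.png

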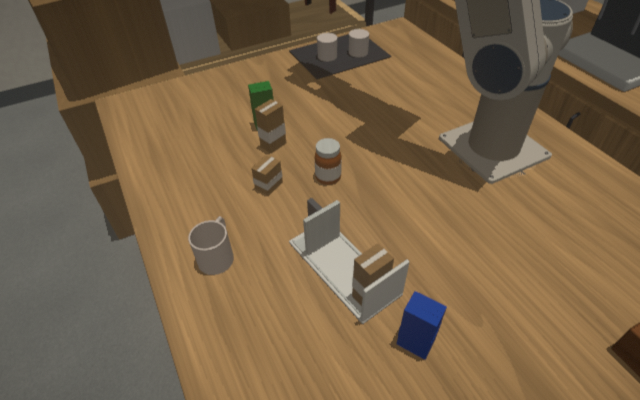

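Top view: the organiser runs from (180,190) at the end wall to (310,180), with the packed carton at (203,187). The loose tall carton is at (460,197), the short one at (390,167), the jar at (373,233), green at (507,205) and blue at (145,200). Next I'll turn these into point clouds.

```bash
cat >> h.py <<'E'
def cloud(d):
    dep=d['depth'].astype(float);H,W=dep.shape
    f=H/2/np.tan(np.radians(d['vertical_fov']/2))
    u,v=np.meshgrid(np.arange(W),np.arange(H))
    p=np.stack([(u-d['cx'])/f*dep,-(v-d['cy'])/f*dep,-dep],-1)
    w=p@R.from_rotvec(d['attitude']).as_matrix().T+d['xyz']
    w[dep==0]=np.nan
    return w
def load(fn): return np.load('pics/'+fn+'.npy',allow_pickle=True).item()
def rect(P): 
    r=cv2.minAreaRect(P[:,:2].astype(np.float32)); return np.round(r[0],1),np.round(r[1],1),round(r[2],2)
E
python3 - <<'E'
from h import *
for n in('top0','side0'):
    d=load(n);w=cloud(d);z=w[...,2]
    t=(abs(w[...,0]-500)<250)&(abs(w[...,1])<350)
    print(n,'table z',np.nanmedian(z[t&(abs(z)<15)]))
    for lo,hi in((60,90),(98,112),(113,127),(120,129),(129,150)):
        m=(t&(z>lo)&(z<hi)).astype(np.uint8)
        k,l,s,c=cv2.connectedComponentsWithStats(m)
        for i in range(1,k):
            if s[i,4]>25:
                P=w[l==i]; print(lo,hi,'px',c[i].round(),s[i,4],rect(P),'z',np.median(P[:,2]).round(1),np.percentile(P[:,2],95).round(1),d['pixels'][l==i].mean(0).round())
E
```

```text
top0 table z 0.21118747605783028
60 90 px [391. 164.] 602 (array([ 608.2, -160.2]), array([60.6, 46. ]), 29.1) z 74.7 78.0 [143. 120.  91.]
60 90 px [211. 193.] 127 (array([545.4, 228.3]), array([35.6, 74.6]), 62.45) z 75.6 87.7 [77. 72. 63.]
60 90 px [291. 180.] 46 (array([570.2,  54.8]), array([12.5, 39.9]), 10.27) z 75.6 88.9 [41. 40. 41.]
60 90 px [158. 200.] 95 (array([534.9, 340.3]), array([19.2, 42.4]), 89.91) z 75.3 89.0 [11. 26. 60.]
60 90 px [450. 201.] 121 (array([ 525.3, -284. ]), array([60.4,  2.9]), 20.88) z 73.8 88.5 [77. 69. 59.]
60 90 px [193. 211.] 61 (array([507.5, 266.6]), array([33.,  5.]), 0.57) z 76.1 88.2 [80. 78. 73.]
60 90 px [365. 236.] 142 (array([ 454.6, -109.4]), array([66.7, 49.5]), 20.97) z 77.5 84.1 [94. 67. 47.]
98 112 px [290. 178.] 26 (array([574.5,  56.3]), array([ 7. , 40.2]), 21.14) z 104.3 109.8 [47. 47. 46.]
98 112 px [211. 193.] 26 (array([543.9, 220.6]), array([ 9.1, 34.5]), 82.6) z 104.2 109.7 [56. 44. 29.]
98 112 px [153. 198.] 47 (array([534.3, 341. ]), array([17.7, 41.3]), 89.61) z 104.4 111.5 [10. 25. 57.]
98 112 px [454. 200.] 54 (arra
[... 3179 characters left out ...]
.8,   9.4]), 9.73) z 117.7 119.6 [160. 155. 143.]
113 127 px [372. 272.] 172 (array([562.2, 261.8]), array([35.2, 72.8]), 63.8) z 120.3 126.3 [78. 63. 45.]
120 129 px [268. 108.] 264 (array([ 533.4, -303.2]), array([64.2, 48.1]), 20.68) z 126.8 128.5 [124. 102.  75.]
120 129 px [319. 209.] 206 (array([580.7,  64.4]), array([89.5, 50.1]), 8.32) z 121.3 123.0 [134. 131. 120.]
120 129 px [373. 271.] 112 (array([562.2, 261.8]), array([35.2, 72.8]), 63.8) z 124.3 128.4 [78. 63. 45.]
120 129 px [417. 296.] 51 (array([527.8, 342.4]), array([14.9, 22.5]), 89.42) z 128.3 128.8 [ 48.  68. 132.]
129 150 px [374. 260.] 728 (array([555.1, 245.7]), array([61.5, 46.6]), 9.94) z 136.2 138.2 [134. 112.  84.]
```

Run:
```python
from h import *
for n in('top0','side0'):
    d=load(n);w=cloud(d);z=w[...,2]
    t=(abs(w[...,0]-560)<100)&(abs(w[...,1]-150)<150)
    px=d['pixels'].astype(int); sat=px.max(-1)-px.min(-1)
    m=t&(z>3)&(z<12)&(sat<40)&(px.min(-1)>80)
    k,l,s,c=cv2.connectedComponentsWithStats(m.astype(np.uint8))
    i=1+np.argmax(s[1:,4]);P=w[l==i];print(n,s[i],rect(P),np.median(P[:,2]))
    # wall top, stop plate top lines
    for nm,mm in(('wall',(abs(w[...,1]-277)<25)),('plate',(abs(w[...,1]-75)<40))):
        P=w[t&mm&(z>(116))&(z<127)&(sat<45)]; print(nm,len(P),rect(P))
    g=(px[...,1]>px[...,0]*1.5)&(px[...,1]>px[...,2]*1.5)&(z>120)&(px[...,1]>60)
    print('green',rect(w[g]),np.median(z[g]))
Rm=R.from_rotvec(ctrl.get_obs()['orientation']).as_matrix();print(Rm.round(3),np.degrees(np.arctan2(Rm[1,2],Rm[0,2])))
```

```text
top0 [ 200  156  111   65 3561] (array([566.7, 148.6]), array([111.3, 253.3]), 9.69) 8.32017798917991
wall 215 (array([546.4, 270.4]), array([109.7,  20.8]), 10.27)
plate 352 (array([580.5,  61.3]), array([89.2, 49.6]), 9.83)
green (array([ 516.2, -406.4]), array([46.1, 59.4]), 79.36) 129.940240720092
side0 [ 289  233  114   91 2531] (array([566.8, 154.4]), array([110.6, 260.2]), 9.31) 6.274203657732755
wall 312 (array([548.1, 264.9]), array([107.4,  35.5]), 9.05)
plate 310 (array([580.9,  63.4]), array([89.5, 52.1]), 8.32)
green (array([ 517.6, -406.2]), array([49.1, 57.2]), 79.03) 126.8387714475266
[[-0.926 -0.     0.377]
 [-0.377  0.001 -0.926]
 [-0.    -1.    -0.001]] -67.83561059090452
```

Call:
servo_tool(moves="0.297 0.2746 0 0 0 87.8;0.297 0.2746 0 0 0 87.8;0.297 0.2746 0 0 0 87.8;0.297 0.2746 0 0 0 87.8;0.297 0.2746 0 0 0 87.8;0.297 0.2746 0 0 0 87.8;0.297 0.2746 0 0 0 87.8;0.297 0.2746 0 0 0 87.8", hand=0)

```text
t: 1.1
ee_pos: [534.3, -302.1, 241.2]
orientation: [-1.346, 0.966, -0.966]
ft_force: [-0.0, -0.1, -0.8]
width: 88.1
```

```bash
cat >> h.py <<'E'
def st():
    o=ctrl.get_obs();Rm=R.from_rotvec(o['orientation']).as_matrix()
    print('t',round(o['t'],2),'p',o['ee_pos'].round(1),'yaw',np.degrees(np.arctan2(Rm[1,2],Rm[0,2])).round(2),'down',Rm[:,1].round(3),'F',o['ft_force'].round(1),'w',round(o['width'],1),'q',o['qpos'].round(2))
E
python3 -c "
from h import *;st()"
```

```text
t 1.1 p [ 534.3 -302.1  241.2] yaw 18.66 down [-0.     0.001 -1.   ] F [-0.  -0.1 -0.8] w 88.1 q [-0.53  0.41  1.66  0.    1.08 -0.86]
```

Call:
servo_tool(moves="0 0 0 0 0 0;0 0 0 0 0 0;0 0 0 0 0 0")

```text
t: 1.48
ee_pos: [532.4, -304.6, 241.7]
orientation: [-1.341, 0.976, -0.975]
ft_force: [-0.6, -0.8, -0.3]
width: 88.0
```

```bash
python3 -c "
from h import *;st()"
```

```text
t 1.48 p [ 532.4 -304.6  241.7] yaw 17.94 down [-0.  0. -1.] F [-0.6 -0.8 -0.3] w 88.0 q [-0.54  0.41  1.66  0.    1.08 -0.85]
```

Next is a turn of +2.0° and a descent to z≈95.

Call:
servo_tool(moves="0.0005 0.0005 -0.03 0 0 2;0.0005 0.0005 -0.06 0 0 2;0.0005 0.0005 -0.085 0 0 2;0.0005 0.0005 -0.11 0 0 2;0.0005 0.0005 -0.13 0 0 2;0.0005 0.0005 -0.147 0 0 2;0.0005 0.0005 -0.147 0 0 2;0.0005 0.0005 -0.147 0 0 2")

```text
t: 2.48
ee_pos: [533.7, -304.0, 95.3]
orientation: [-1.355, 0.946, -0.948]
ft_force: [-0.1, 0.2, -0.0]
width: 87.5
```

Call:
servo_tool(moves="0 0 0 0 0 0;0 0 0 0 0 0;0 0 0 0 0 0;0 0 0 0 0 0;0 0 0 0 0 0;0 0 0 0 0 0", hand=255)

```text
t: 3.22
ee_pos: [533.4, -303.8, 95.0]
orientation: [-1.355, 0.947, -0.947]
ft_force: [-1.8, 1.1, 5.1]
width: 59.9
```

```bash
python3 -c "
from h import *;st()"
```

```text
t 3.23 p [ 533.4 -303.8   95. ] yaw 20.11 down [ 0. -0. -1.] F [-1.8  1.1  5.1] w 59.9 q [-0.54  0.6   1.74 -0.    0.81 -0.89]
```

Grasped: the opening is 59.9 mm, which matches the 60 mm side. I'll lift it and check for slip.

Call:
servo_tool(moves="0 0 0.02 0 0 0;0 0 0.045 0 0 0;0 0 0.07 0 0 0;0 0 0.095 0 0 0;0 0 0.12 0 0 0;0 0 0.145 0 0 0;0 0 0.16 0 0 0;0 0 0.16 0 0 0")

```text
t: 4.22
ee_pos: [533.8, -303.9, 256.1]
orientation: [-1.355, 0.945, -0.949]
ft_force: [-1.0, 0.9, -1.6]
width: 59.7
```

Run:
```python
from h import *
st();d=shot('side','side1');w=cloud(d)
```

```text
t 4.22 p [ 533.8 -303.9  256.1] yaw 20.11 down [ 0.002 -0.001 -1.   ] F [-1.   0.9 -1.6] w 59.7 q [-0.54  0.39  1.64  0.    1.1  -0.89]
```

View pics/side1.png

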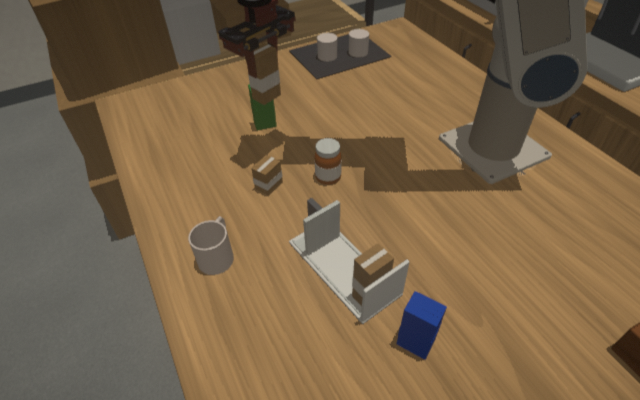

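The carton hangs upright in the jaws at about (265,70), and the green one behind it hasn't moved. Carrying it to the organiser.

Call:
servo_tool(moves="0.001 0.02 0 0 0 -0.5;0.003 0.055 0 0 0 -1;0.006 0.095 0 0 0 -2;0.008 0.135 0 0 0 -3;0.01 0.175 0 0 0 -4;0.012 0.215 0 0 0 -5;0.015 0.255 0 0 0 -6;0.017 0.295 0 0 0 -7")

```text
t: 5.28
ee_pos: [549.6, -7.4, 253.4]
orientation: [-1.31, 1.041, -1.038]
ft_force: [0.1, -1.1, -1.6]
width: 60.0
```

Call:
servo_tool(moves="0.002 0.04 0 0 0 -1;0.005 0.08 0 0 0 -2;0.007 0.12 0 0 0 -2.6;0.009 0.155 0 0 0 -3;0.011 0.185 0 0 0 -3.3;0.012 0.202 0 0 0 -3.3;0.012 0.202 0 0 0 -3.3;0.012 0.202 0 0 0 -3.3")

```text
t: 6.28
ee_pos: [562.0, 192.4, 254.3]
orientation: [-1.286, 1.083, -1.082]
ft_force: [-0.2, 0.6, -0.1]
width: 60.0
```

Run:
```python
from h import *
st();d=shot('side','side2');shot('top','top2')
```

```text
t 6.28 p [562.  192.4 254.3] yaw 9.79 down [-0.001 -0.001 -1.   ] F [-0.2  0.6 -0.1] w 60.0 q [ 0.31  0.36  1.69 -0.    1.09  0.14]
```

View pics/side2.png

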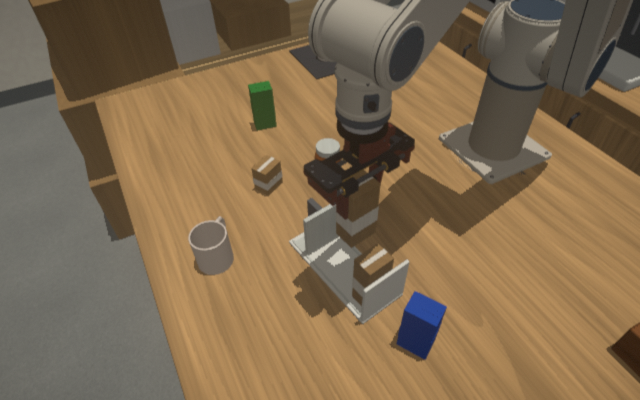

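The held carton is over the free slot at (357,205), clear of the stop plate at (322,228) and the packed carton at (375,262). Lowering it.

Call:
servo_tool(moves="0 0.001 -0.025 0 0 0;0 0.001 -0.055 0 0 0;0 0.001 -0.085 0 0 0;0 0.001 -0.11 0 0 0;0 0.001 -0.13 0 0 0;0 0.001 -0.141 0 0 0;0 0.001 -0.147 0 0 0;0 0.001 -0.147 0 0 0")

```text
t: 7.38
ee_pos: [562.5, 194.1, 107.8]
orientation: [-1.285, 1.082, -1.083]
ft_force: [0.8, 0.2, -1.3]
width: 59.8
```

Call:
servo_tool(moves="0 0 -0.002 0 0 0;0 0 -0.003 0 0 0;0 0 -0.004 0 0 0;0 0 -0.0045 0 0 0;0 0 -0.0045 0 0 0")

```text
t: 8.0
ee_pos: [562.3, 194.3, 103.2]
orientation: [-1.285, 1.082, -1.082]
ft_force: [-0.1, -0.1, -0.8]
width: 59.4
```

Run:
```python
from h import *
st();d=shot('side','side3')
```

```text
t 8.0 p [562.3 194.3 103.2] yaw 9.81 down [-0.  0. -1.] F [-0.1 -0.1 -0.8] w 59.4 q [0.31 0.57 1.78 0.   0.8  0.14]
```

View pics/side3.png

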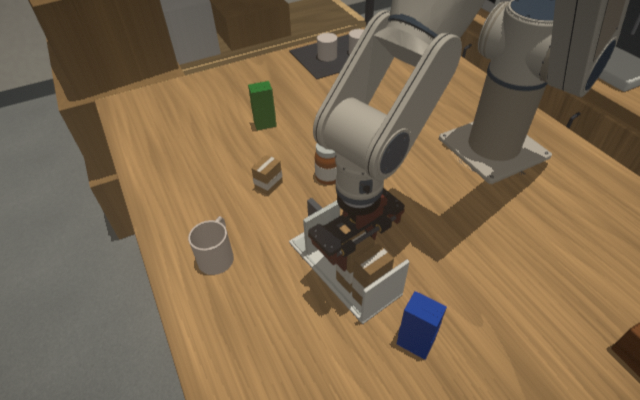

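Call:
servo_tool(moves="0 0 -0.0005 0 0 0;0 0 -0.001 0 0 0;0 0 -0.001 0 0 0")

```text
t: 8.43
ee_pos: [562.3, 194.3, 103.0]
orientation: [-1.285, 1.082, -1.082]
ft_force: [-3.5, 0.4, 7.6]
width: 59.6
```

Contact shows as about 8 N upward. I'll release, pause, then go straight up.

Call:
servo_tool(moves="0 0 0 0 0 0;0 0 0 0 0 0;0 0 0 0 0 0;0 0 0 0 0 0;0 0 0 0 0 0", hand=0)

```text
t: 9.05
ee_pos: [562.3, 194.3, 102.1]
orientation: [-1.285, 1.082, -1.082]
ft_force: [0.1, 0.3, 0.2]
width: 87.9
```

Call:
servo_tool(moves="0 0 0.01 0 0 0;0 0 0.03 0 0 0;0 0 0.055 0 0 0;0 0 0.08 0 0 0;0 0 0.105 0 0 0;0 0 0.13 0 0 0;0 0 0.145 0 0 0;0 0 0.145 0 0 0")

```text
t: 10.05
ee_pos: [563.0, 194.5, 249.0]
orientation: [-1.283, 1.08, -1.083]
ft_force: [-0.5, 0.4, 0.6]
width: 88.0
```

Call:
servo_tool(moves="0.005 -0.03 0 0 0 0;0.01 -0.06 0 0 0 0;0.015 -0.1 0 0 0 0;0.02 -0.13 0 0 0 0;0.024 -0.148 0 0 0 0;0.024 -0.148 0 0 0 0;0.024 -0.148 0 0 0 0")

```text
t: 10.92
ee_pos: [586.1, 47.1, 246.9]
orientation: [-1.286, 1.083, -1.081]
ft_force: [-0.4, 0.2, -0.7]
width: 87.9
```

Run:
```python
from h import *
st()
for n in('side','top'):
    d=shot(n,n+'4');w=cloud(d);z=w[...,2]
    t=(abs(w[...,0]-560)<80)&(abs(w[...,1]-160)<130)
    for lo,hi in((115,127),(131,145)):
        k,l,s,c=cv2.connectedComponentsWithStats((t&(z>lo)&(z<hi)).astype(np.uint8))
        for i in range(1,k):
            if s[i,4]>40: print(n,lo,c[i].round(),s[i,4],rect(w[l==i]))
```

```text
t 10.93 p [586.1  47.1 246.9] yaw 9.82 down [-0.001  0.    -1.   ] F [-0.4  0.2 -0.7] w 87.9 q [ 0.06  0.36  1.71  0.    1.07 -0.11]
side 115 [319. 210.] 328 (array([581.4,  63.8]), array([89.9, 51.2]), 8.77)
side 115 [350. 254.] 97 (array([572.2, 209.7]), array([35.4, 73.1]), 61.56)
side 115 [386. 276.] 229 (array([545.2, 278.1]), array([109.3,   8.8]), 9.45)
side 115 [372. 272.] 141 (array([562.2, 261.8]), array([35.8, 72.8]), 63.66)
side 131 [355. 242.] 629 (array([563.4, 194.3]), array([61.3, 46.1]), 9.65)
side 131 [374. 260.] 700 (array([554.5, 245.7]), array([61.6, 46.3]), 10.57)
top 115 [183. 191.] 229 (array([545.4, 276.5]), array([110. ,   9.1]), 9.85)
top 131 [195. 185.] 618 (array([553.8, 244.3]), array([60.3, 44.9]), 9.26)
```

View pics/side4.png

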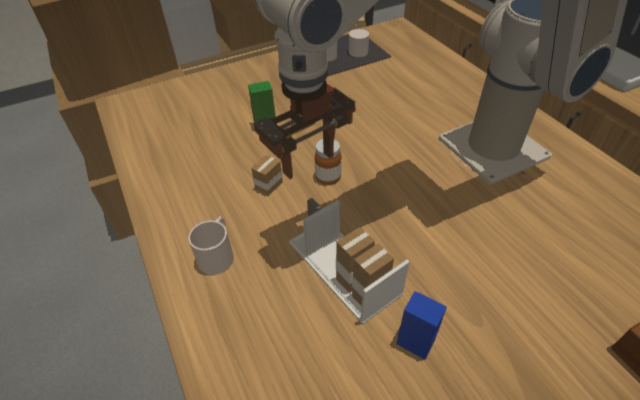

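View pics/top4.png

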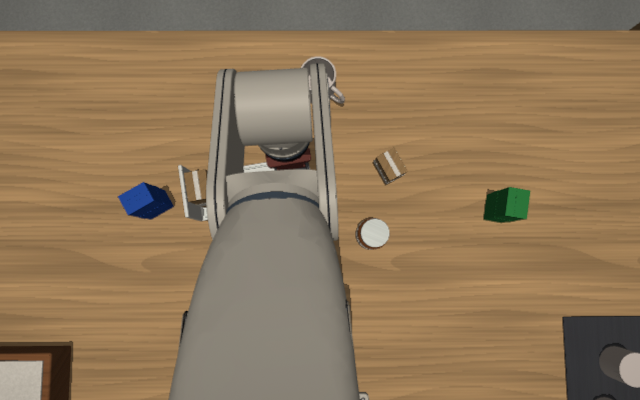

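The placed carton stands upright at (355,242). It is in line with the packed one to within 1 mm and 1° in the side view, with a gap of about 7 mm. Next I'll pinch the fin.

Call:
servo_tool(moves="-0.004 0.011 -0.02 0 0 0;-0.004 0.011 -0.05 0 0 0;-0.004 0.011 -0.08 0 0 0;-0.004 0.011 -0.105 0 0 0;-0.004 0.011 -0.125 0 0 0;-0.004 0.011 -0.137 0 0 0;-0.004 0.011 -0.138 0 0 0;-0.004 0.011 -0.138 0 0 0")

```text
t: 12.02
ee_pos: [582.7, 57.5, 109.8]
orientation: [-1.285, 1.081, -1.082]
ft_force: [0.7, 0.4, -0.3]
width: 87.9
```

Call:
servo_tool(moves="0 0 0 0 0 0;0 0 0 0 0 0;0 0 0 0 0 0;0 0 0 0 0 0;0 0 0 0 0 0;0 0 0 0 0 0;0 0 0 0 0 0;0 0 0 0 0 0", hand=255)

```text
t: 13.02
ee_pos: [581.1, 57.1, 109.0]
orientation: [-1.287, 1.084, -1.081]
ft_force: [-4.6, -0.1, 1.2]
width: 14.0
```

Run:
```python
from h import *
st()
```

```text
t 13.03 p [581.1  57.1 109. ] yaw 9.79 down [-0.003 -0.    -1.   ] F [-4.6 -0.1  1.2] w 14.0 q [ 0.08  0.54  1.8  -0.    0.8  -0.09]
```

Call:
servo_tool(moves="-0.0035 0.0148 0 0 0 0;-0.006 0.0296 0 0 0 0;-0.0085 0.0443 0 0 0 0;-0.011 0.0592 0 0 0 0;-0.013 0.071 0 0 0 0;-0.0136 0.0739 0 0 0 0;-0.0136 0.0739 0 0 0 0;-0.0136 0.0739 0 0 0 0")

```text
t: 14.02
ee_pos: [568.7, 131.2, 109.1]
orientation: [-1.285, 1.083, -1.082]
ft_force: [0.0, 2.0, -2.9]
width: 13.8
```

Run:
```python
from h import *
st()
d=shot('side','side5')
```

```text
t 14.03 p [568.7 131.2 109.1] yaw 9.79 down [-0.  0. -1.] F [ 0.   2.  -2.9] w 13.8 q [0.21 0.54 1.8  0.   0.8  0.04]
```

View pics/side5.png

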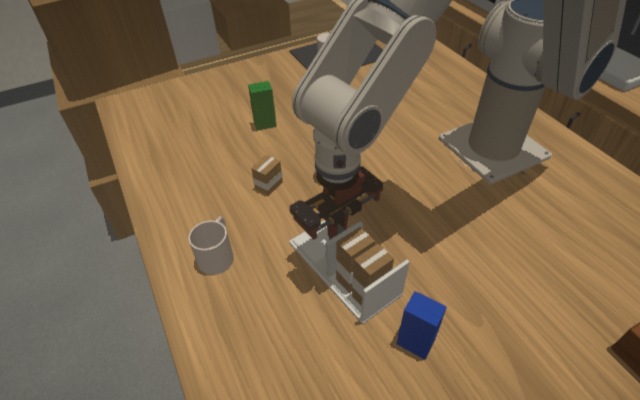

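The stop has slid with the gripper and its plate is now just behind the cartons. From here I'll go in slowly.

Call:
servo_tool(moves="-0.0003 0.002 0 0 0 0;-0.0006 0.004 0 0 0 0;-0.001 0.006 0 0 0 0;-0.0013 0.008 0 0 0 0;-0.0017 0.01 0 0 0 0;-0.002 0.012 0 0 0 0;-0.0023 0.014 0 0 0 0;-0.0026 0.0155 0 0 0 0")

```text
t: 15.08
ee_pos: [566.1, 146.8, 109.1]
orientation: [-1.285, 1.082, -1.082]
ft_force: [1.9, -0.9, -6.1]
width: 14.2
```

Call:
servo_tool(moves="-0.0002 0.001 0 0 0 0;-0.0003 0.002 0 0 0 0;-0.0005 0.003 0 0 0 0;-0.0006 0.004 0 0 0 0;-0.0006 0.004 0 0 0 0")

```text
t: 15.7
ee_pos: [565.4, 150.8, 109.1]
orientation: [-1.285, 1.082, -1.082]
ft_force: [2.2, -1.3, -6.4]
width: 13.6
```

Call:
servo_tool(moves="-0.0001 0.0005 0 0 0 0;-0.0002 0.001 0 0 0 0;-0.0002 0.0015 0 0 0 0;-0.0003 0.002 0 0 0 0;-0.0003 0.002 0 0 0 0")

```text
t: 16.32
ee_pos: [565.1, 152.8, 109.1]
orientation: [-1.285, 1.082, -1.082]
ft_force: [2.2, -2.0, -7.5]
width: 14.1
```

```bash
cat > chk.py <<'E'
from h import *
import sys
st()
d=shot('side',sys.argv[1]);w=cloud(d);z=w[...,2]
cv2.imwrite('pics/'+sys.argv[1]+'c.png',cv2.resize(cv2.cvtColor(d['pixels'][180:330,260:460],cv2.COLOR_RGB2BGR),None,fx=4,fy=4))
u=np.array([-np.sin(np.radians(9.7)),np.cos(np.radians(9.7))])
t=(abs(w[...,0]-560)<80)&(abs(w[...,1]-160)<130)
for lo,hi in((112,127),(130,145)):
        k,l,s,c=cv2.connectedComponentsWithStats((t&(z>lo)&(z<hi)).astype(np.uint8))
        for i in range(1,k):
            if s[i,4]>40:
                r=rect(w[l==i]);print(lo,c[i].round(),s[i,4],r,'u',(r[0]@u).round(1))
E
python3 chk.py side6
```

```text
t 16.32 p [565.1 152.8 109.1] yaw 9.81 down [-0.  0. -1.] F [ 2.2 -2.  -7.5] w 14.1 q [0.24 0.55 1.8  0.   0.8  0.07]
112 [368. 265.] 702 (array([556.9, 213.2]), array([109.7, 140.9]), 9.74) u 116.3
130 [368. 254.] 1337 (array([558. , 227.8]), array([62.2, 91.4]), 9.15) u 130.5
```

View pics/side6c.png

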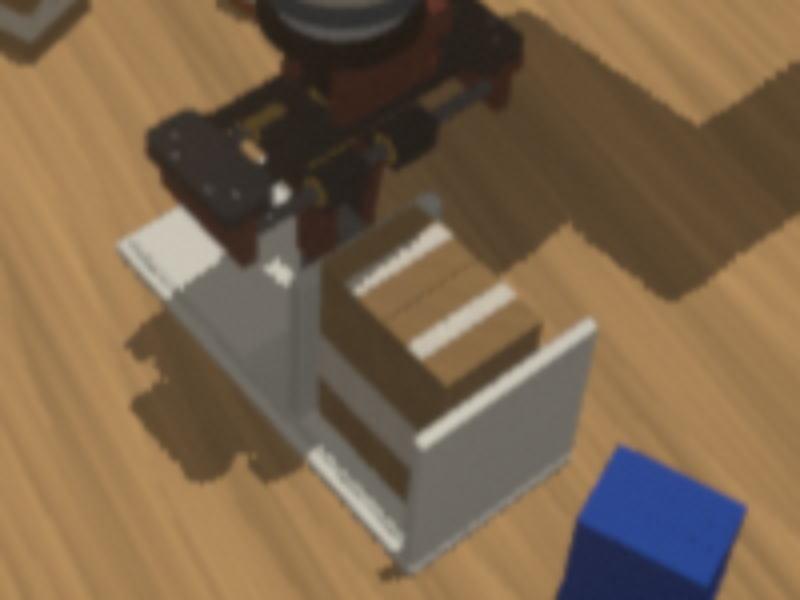

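The cartons now touch each other and a small gap to the wall remains. I'll continue in fine steps and watch the force.

Call:
servo_tool(moves="-0.0001 0.0005 0 0 0 0;-0.0002 0.001 0 0 0 0;-0.0003 0.0015 0 0 0 0;-0.0003 0.0015 0 0 0 0")

```text
t: 16.88
ee_pos: [564.9, 154.2, 109.1]
orientation: [-1.285, 1.082, -1.082]
ft_force: [2.9, -1.9, -8.4]
width: 14.1
```

Call:
servo_tool(moves="-0.0001 0.0005 0 0 0 0;-0.0002 0.001 0 0 0 0;-0.0002 0.001 0 0 0 0")

```text
t: 17.25
ee_pos: [564.7, 155.0, 109.1]
orientation: [-1.285, 1.082, -1.082]
ft_force: [3.9, -3.4, -8.4]
width: 13.7
```

Call:
servo_tool(moves="-0.0001 0.0005 0 0 0 0;-0.0002 0.001 0 0 0 0;-0.0002 0.001 0 0 0 0")

```text
t: 17.62
ee_pos: [564.7, 155.1, 109.1]
orientation: [-1.286, 1.081, -1.083]
ft_force: [3.8, -8.6, -8.6]
width: 13.8
```

Call:
servo_tool(moves="-0.0001 0.0005 0 0 0 0;-0.0001 0.0008 0 0 0 0;-0.0001 0.0008 0 0 0 0")

```text
t: 18.0
ee_pos: [564.7, 155.1, 109.1]
orientation: [-1.287, 1.081, -1.084]
ft_force: [4.3, -13.0, -8.5]
width: 13.8
```

```bash
python3 chk.py side7
```

```text
t 18.0 p [564.7 155.1 109.1] yaw 9.82 down [ 0.    -0.002 -1.   ] F [  4.3 -13.   -8.5] w 13.8 q [ 0.25  0.55  1.8  -0.    0.8   0.08]
112 [346. 237.] 127 (array([565.9, 164.4]), array([30.8, 36.6]), 89.69) u 66.7
112 [372. 271.] 550 (array([553.6, 228.9]), array([110.3, 109. ]), 8.63) u 132.4
130 [368. 255.] 1341 (array([557.5, 230.4]), array([61.2, 91.4]), 10.28) u 133.2
```

View pics/side7c.png

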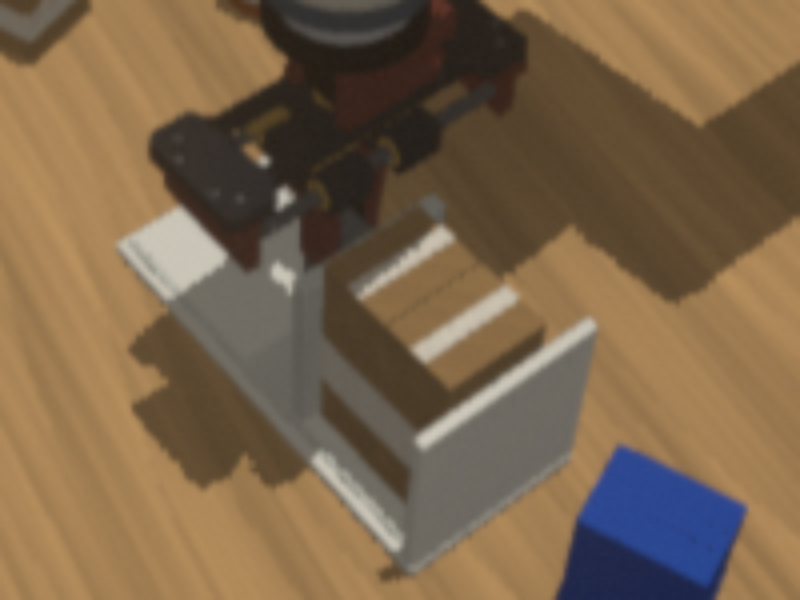

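The pair's centre is at u=133.2, so its far face is at 178.2 against the wall face at 178.1. The arm no longer advances and the force is rising (13 N), so the row is snug. I'll relax the push, open and retreat upward.

Call:
servo_tool(moves="0.0001 -0.001 0 0 0 0;0.0001 -0.001 0 0 0 0")

```text
t: 18.3
ee_pos: [564.7, 155.0, 109.1]
orientation: [-1.286, 1.082, -1.083]
ft_force: [4.2, -8.4, -9.4]
width: 13.8
```

Call:
servo_tool(moves="0 0 0 0 0 0;0 0 0 0 0 0;0 0 0 0 0 0;0 0 0 0 0 0;0 0 0 0 0 0;0 0 0 0 0 0", hand=0)

```text
t: 19.05
ee_pos: [564.5, 156.0, 109.2]
orientation: [-1.285, 1.082, -1.082]
ft_force: [-0.3, 0.6, -1.0]
width: 70.3
```

Call:
servo_tool(moves="0 0 0.015 0 0 0;0 0 0.04 0 0 0;0 0 0.07 0 0 0;0 0 0.1 0 0 0;0 0 0.13 0 0 0;0 0 0.145 0 0 0;0 0 0.145 0 0 0")

```text
t: 19.92
ee_pos: [565.0, 156.1, 255.5]
orientation: [-1.283, 1.081, -1.083]
ft_force: [0.2, 0.2, -0.2]
width: 87.7
```

Call:
servo_tool(moves="0 -0.03 0 0 0 0;0 -0.07 0 0 0 0;0 -0.11 0 0 0 0;0 -0.15 0 0 0 0;0 -0.19 0 0 0 0;0 -0.23 0 0 0 0;0 -0.26 0 0 0 0;0 -0.26 0 0 0 0")

```text
t: 20.92
ee_pos: [563.7, -105.5, 252.7]
orientation: [-1.285, 1.086, -1.083]
ft_force: [-0.2, 0.1, 0.5]
width: 88.1
```

```bash
python3 chk.py side8
python3 - <<'E'
from h import *
d=shot('top','top8');cv2.imwrite('pics/top8c.png',cv2.resize(cv2.cvtColor(d['pixels'][120:250,100:340],cv2.COLOR_RGB2BGR),None,fx=3.3,fy=3.3))
w=cloud(d);z=w[...,2];t=(abs(w[...,0]-560)<80)&(abs(w[...,1]-160)<130)
for lo,hi in((112,127),(130,145)):
        k,l,s,c=cv2.connectedComponentsWithStats((t&(z>lo)&(z<hi)).astype(np.uint8))
        for i in range(1,k):
            if s[i,4]>40: print(lo,c[i].round(),s[i,4],rect(w[l==i]))
E
```

```text
t 20.93 p [ 563.7 -105.5  252.7] yaw 9.65 down [-0.002  0.    -1.   ] F [-0.2  0.1  0.5] w 88.1 q [-0.21  0.34  1.73 -0.    1.07 -0.37]
112 [344. 234.] 145 (array([567.9, 156.8]), array([24.7, 41.2]), 8.35) u 58.9
112 [372. 271.] 561 (array([554.2, 228.9]), array([110.7, 108.6]), 9.32) u 132.3
130 [368. 255.] 1347 (array([557.8, 230.6]), array([61.5, 91.4]), 9.65) u 133.3
112 [235. 182.] 406 (array([560.5, 177.6]), array([69.7, 70.3]), 55.46)
112 [187. 195.] 190 (array([555.3, 258.8]), array([102.9,  84.7]), 30.36)
130 [204. 184.] 1358 (array([557. , 228.7]), array([61.4, 90.4]), 9.27)
```

View pics/side8c.png

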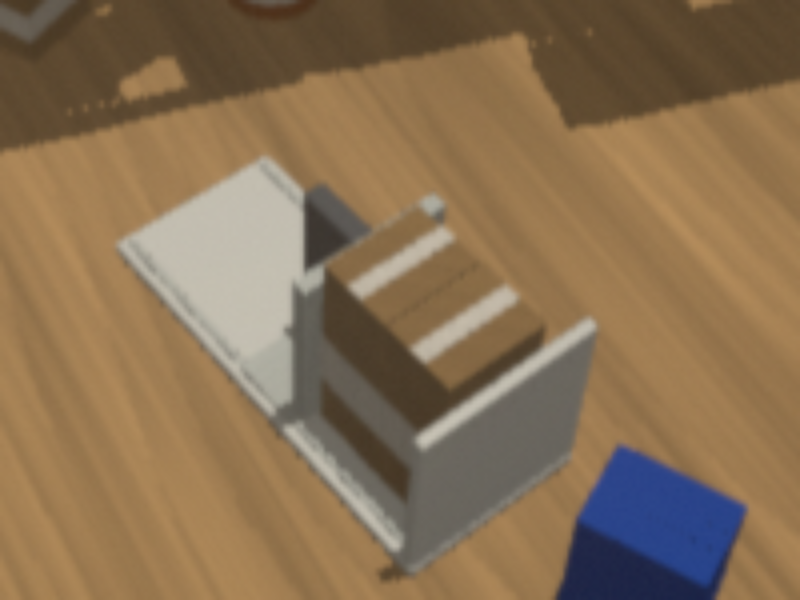

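View pics/top8c.png

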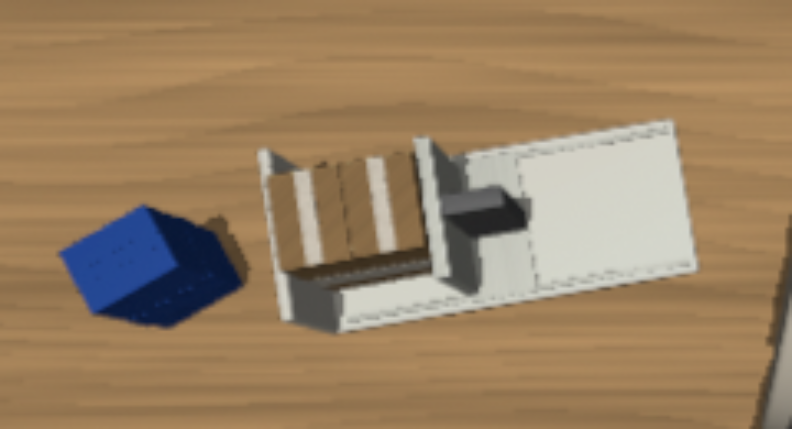

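Both cartons stand flush and in line between the plate and the end wall, spanning 90.4–91.4 mm (90 expected). The robot is clear, so I'm handing in.

```bash
python3 -c "
from workcell import ctrl;print(ctrl.close_job())"
```

```text
the job is handed in; nothing more can be done
None
```

The loose 130 mm carton now stands upright in the organiser beside the packed one, and the end stop holds both snug against the end wall. I gripped the carton across its 60 mm sides and set it down about 7 mm from the packed one. I then pinched the stop's fin and slid it in until it stopped advancing, with the sideways push at the wrist at about 13 N. I released it, backed the arm clear and handed in at about 21 s.

**Last checks:**
- **Fit:** the two tops read as one 61 x 90–91 mm block, against 60 x 90 expected, turned 9.3–9.65°, against about 9.7° for the organiser. The side camera put the far face at the wall's inner face within about 0.1 mm.
- **After release:** the block read the same as before within the camera noise, and the robot was touching nothing.
- **Surroundings:** in the pictures, the jar, mug, short carton and the green and blue boxes showed no sign of being disturbed.

**Disagreements:**
- **Camera offset:** the two cameras differ by up to about 2 mm in position, as the calibration allows.
- **Off-centre packed carton:** the packed carton stood about 3–4 mm off the organiser's centreline. I lined the new one up with it, so the pair sits about 3 mm off-centre.
- **Stop reading:** the stop's joint value is not read out. My estimate from the distance travelled was about 101 mm, give or take 2, against the stated 100.

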